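# Time the injection pump: bring the pulley mark to the pointer and lock it with the pin

## Robot

A 6-joint arm with a two-finger parallel gripper is mounted at the origin on the work surface. World frame = base frame: x ahead of the robot, y to its left, z up, the work surface at z = 0. Lengths are in m, angles in rad, forces in N, time in s.
With the tool pointing down it reaches from about 0.375 to 0.9 m from the base axis. Payload 3.1 kg.
Tool frame: the origin (TCP) lies midway between the tips of the shut fingers; the grasp point (between the pads) lies 19 mm behind it (manip.hold_point_z is the distance from the TCP to the grasp point, in m); z points along the fingers, y is the direction in which the jaws open and shut (so a half turn about z gives the same grasp; the last joint's range is limited). The gripper opens to 85 mm and grips with 20 to 120 N. Pads are 22 mm wide; open, the fingers measure 114 mm over their backs; the gripper's body (76 mm by 85 mm) begins 54 mm behind the grasp point. The pads swing forward as they close: fully open they stand 13 mm farther back than shut.
Start: joints at [0.963, 0.527, 1.433, -0, 1.181, -0.178], TCP at [0.26, 0.568, 0.192] pointing down, gripper open.
Joint ranges: [-3.08, 3.08], [-0.75, 2.2], [0.22, 2.44], [-1.43, 4.57], [0, 2.65], [-2.85, 2.85]. Speed limits (rad/s): [2.79, 2.79, 3.14, 3.14, 3.14, 3.14].

## Interface

Orientations are given as a unit quaternion [x, y, z, w].
In Python, from station import manip gives the robot as it stands.
- The arm moves only by the tool drive_tool, never from a script. Its argument "motion" is one flat list of numbers, 7 for each row, row after row: the shift along the tool's x, y, z in mm, then the turn, a rotation vector about the tool's x, y, z in degrees, then the finger opening in mm, from 0 to 85.4. A call has 1 to 8 rows; each row is the pose to reach, as a shift and turn from the pose measured when the call began, along the tool's axes at that moment; what a row does not reach only later rows make up. A row lasts 1/8 s, in which the tool goes at most 62.5 mm and 10.7 degrees, less where a joint would pass 70% of its speed; a pose out of reach is approached as far as the arm can. A call with a gripper value outside its range is refused whole. The fingers move at their own pace and stop on an object; "force" is the grip in N (left out, the last holds). Time passes only in rows, so rows that repeat a pose let the fingers close. It gives the time, the measured TCP pose, the force and the opening at its end, in the units of the state.
- manip.sense(): the state, without advancing time (a new reading comes with each control period).
- manip.snapshot(name): name is "scene" or "top" or "wrist"; returns a dict with "color" (400x640x3 uint8, red, green, blue), "fx", "fy", "cx", "cy" (pixels), "view" (4x4, takes a point from world to camera coordinates). Camera axes: x right, y up, looking along -z (the intrinsics and any distortion apply to the point x, -y, -z); pixel columns grow to the right and rows downward; lengths in m; the calibration is good to about 2 mm. A picture is of the moment at which its call begins. There is no depth.
- manip.sign_off(): hands the job in, once; it reports no verdict.
The state is a dict: "t": time; "q": joint angles; "qd": joint speeds; "tau": joint torques, N m; "tcp_pos": TCP position; "tool_rot": TCP orientation; "force": force on the tool from outside, world axes, zero at the start; "ft_torque": the same for the moment, N m; "finger_gap": opening from 0.0 (shut) to 1.0 (fully open).
Only numpy, scipy, OpenCV 4.12 (cv2) and the standard library are available. Lean on these libraries where they do the work, as an engineer would, in place of code of your own. Each camera call takes 0.05 s, during which the arm holds its last target.

## Task

Turn the injection pump's toothed pulley until the white engraved mark on its rim faces the red pointer, without bending the pointer. Then take the red-headed locking pin from the wooden rack and put it through the hole in the pulley arm, gently feeling for the pump's bore underneath, until the pin's head sits fully down on the arm and the pulley is locked. Leave the other tools where they are.

Things in the scene. Friction and masses are not known exactly. Their poses are not given: they have to be found in the camera images.
- stand: Blue bench stand, fixed: base 240 x 240 mm, top plate 230 x 230 mm, plate top 163 mm above the table. Holds an injection pump, shaft upright. Origin on the table under the pulley's axis; z up; +x from the axis to the red pointer. On the plate lies the pump's flange, its flat top 185 mm above the table, with the lock bore (see pulley_hole) nominally at +y of the axis.
- pulley_axis (a point): Pulley centre on its upright axis, at the rim's top face, 218 mm above the table. Steel toothed pulley: rim 170 mm outside, 150 mm inside diameter, 190 to 218 mm above the table: a 10 mm wall to pinch from above, one finger inside. Three flat arms, tops at 200 mm, 90 (with the lock hole), 210 and 330 deg anticlockwise of the mark. Hub 48 mm across, low domed cap, top 211 mm.
- mark (a point): White engraved line, 4 mm wide, across the rim's top and down its toothed face. The point: outer edge of the rim's top, 85 mm from the axis, 218 mm above the table. It turns with the pulley: drag about 0.2 N m (2.4 N at the rim), no spring, stays where left. At the start it stands 29 to 63 deg anticlockwise of the pointer seen from above: turn clockwise.
- pointer_tip (a point): Tip of the red cone pointer fixed on the edge of the stand's plate: 89 mm from the pulley's axis, 218 mm above the table, 4 mm outside the rim; axes as the stand's (x outward from the axis).
- pointer: The whole red pointer; origin on the pulley's axis at the plate's top, 163 mm above the table, axes as the stand's. Its upright strip, 16 mm wide, is 105 to 108 mm from the axis and reaches 223 mm above the table. Sheet metal: more than 8 N bends it.
- pulley_hole (a point): Centre of the lock hole, on the arm's top (200 mm up), 60 mm from the axis, 90 deg anticlockwise of the mark; 15.6 mm diameter, chamfered 1.5 mm, arm 10 mm thick. The bore in the flange 5 mm under the arm: 15.2 mm diameter, 22 mm deep, sharp-edged, 60 mm from the axis, 90 deg anticlockwise of the pointer give or take 3.7 deg (4 mm), not measured: the pump sits in slots.
- lock_pin: Locking pin, red head 22 mm diameter, 56 mm tall; shank 14 mm diameter, 34 mm long, tip edge chamfered 0.5 mm; about 0.14 kg; upright in a rack hole. Origin under the head on the axis (45 mm up in the rack), z to the head's top. If it misses the bore it stands on the flange, head 19 mm proud; moved along the hole's circle it takes the pulley along until it drops in. Over 30 N on it damages it.
- rack: Wooden pin rack, 60 x 160 x 45 mm, fixed; origin under its centre; holes of 15.8 mm right through at y = -50, 0 and +50 mm along its length; three pins stand in them in any order.
- thin_pin: Another pin in the rack, black head 22 x 56 mm, shank 8 mm. Not to be used. Origin under the head.
- drift: Brass drift in the rack, head 22 x 56 mm, shank 10 mm. Not to be used. Origin under the head.
- spanner: Steel spanner 180 mm long lying on the table; bystander.
- screwdriver: Screwdriver 190 mm long lying on the table; bystander.
- bearing: Loose steel bearing ring, 52 mm diameter, 16 mm tall; bystander.
- cover: Round aluminium cover, 68 mm diameter, 22 mm tall; bystander.
Mind the look-alikes: they are no part of the job. Leave any blue or green look-alike of the lock_pin alone.

How it is judged:
By the outcome, as a careful person would: the job done as asked, in the order asked, and still so for the second after the job is handed in, with the robot touching nothing.
It also fails if it takes over 72 s, if anything falls off the work surface, if the arm or the gripper's body presses on something with over 40 N, if the wrist force passes 120 N, or if a joint passes its speed limit or range.

## Working session

There is one attempt and no reset: what is moved stays moved. The work goes in short steps, Python scripts to look and compute and a tool call to move; the robot and the scene stay as the last step left them, time stands still between calls to the robot, and variables do not carry over. Pictures are saved under pics/ and viewed, and the job is handed in when it is done.

Besides the shell and the picture viewer there is one more tool, called after "Emit:" as name(argument=value, ...) on one line, values as JSON. drive_tool: Moves the arm, as the interface text tells. Its arguments: {"type":"object","properties":{"motion":{"type":"array","items":{"type":"number"}},"force":{"type":"number"}},"required":["motion"]}

```bash
ls; mkdir -p pics; cat > h.py <<'E'
import numpy as np,cv2
from station import manip
def snap(n,f):
    s=manip.snapshot(n); cv2.imwrite('pics/'+f+'.png',s['color'][:,:,::-1]); np.savez('pics/'+f+'.npz',**{k:s[k] for k in s}); return s
def ray(s,u,v):
    V=np.array(s['view']);R=V[:3,:3];t=V[:3,3]
    d=np.array([(u-s['cx'])/s['fx'],-(v-s['cy'])/s['fy'],-1.]);return -R.T@t,R.T@d
def onz(s,u,v,z):
    o,d=ray(s,u,v);return o+d*(z-o[2])/d[2]
def proj(s,p):
    c=np.array(s['view'])[:3,:3]@p+np.array(s['view'])[:3,3]
    return float(s['cx']+s['fx']*c[0]/-c[2]),float(s['cy']-s['fy']*c[1]/-c[2])
E
python3 - <<'E'
from h import *
for n in('scene','top','wrist'):
    s=snap(n,n+'0');print(n,s['fx'],s['cx'],s['cy'],np.round(np.array(s['view']),4).tolist(),[k for k in s])
print(manip.sense())
E
```

```text
pics
scene 457.5371961069633 320.5715652915999 208.0048823359112 [[0.4042, 0.9145, 0.0186, -0.1708], [-0.5164, 0.2114, 0.8298, 0.1667], [0.7549, -0.3451, 0.5577, -1.6146], [0.0, 0.0, 0.0, 1.0]] ['color', 'fx', 'fy', 'cx', 'cy', 'view']
top 476.9610736084805 315.71968347396523 197.692596309057 [[-0.0385, -0.9993, -0.0038, -0.0036], [0.974, -0.0384, 0.2233, -0.5507], [-0.2233, 0.0049, 0.9747, -1.4306], [0.0, 0.0, 0.0, 1.0]] ['color', 'fx', 'fy', 'cx', 'cy', 'view']
wrist 310.7054640770197 324.4872034059139 202.7426160346605 [[0.4163, 0.9092, -0.0017, -0.6242], [-0.8653, 0.3956, -0.3078, 0.04], [-0.2792, 0.1296, 0.9515, -0.3806], [0.0, 0.0, 0.0, 1.0]] ['color', 'fx', 'fy', 'cx', 'cy', 'view']
{'t': 0.15, 'q': array([ 9.62493424e-01,  5.28275940e-01,  1.43358933e+00, -2.19730062e-05,
        1.18142033e+00, -1.78498046e-01]), 'qd': array([ 0.0012812 , -0.0024776 , -0.00467466, -0.0005984 , -0.00140097,
        0.00011093]), 'tau': array([ 7.00979599e-04, -4.42743480e+01, -1.78275865e+01, -2.57736483e-04,
        5.60446046e-03,  2.01504264e-06]), 'tcp_pos': array([0.26005677, 0.56765449, 0.1908501 ]), 'tool_rot': array([ 2.13247943e-01,  9.76997747e-01, -7.85705655e-04, -3.15094828e-04]), 'force': array([ 0.0643994 ,  0.42472545, -0.11927994]), 'ft_torque': array([ 0.00309481, -0.01411384, -0.00423013]), 'finger_gap': 0.9971716334371816}
```

View pics/scene0.png

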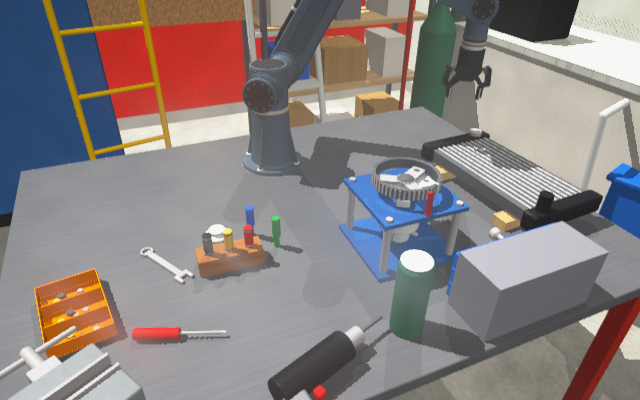

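View pics/top0.png

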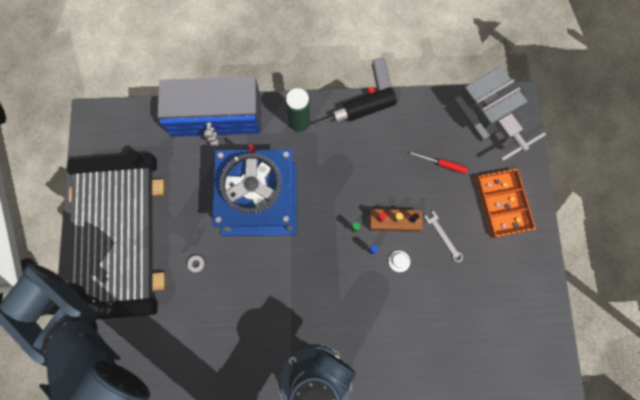

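View pics/wrist0.png

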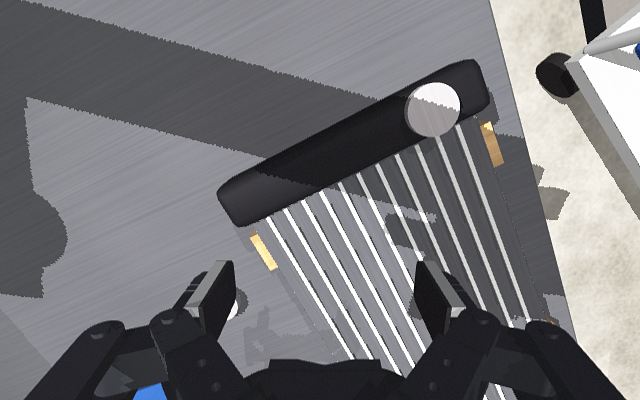

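The top view shows the pulley at about (249,183) with the red pointer at (251,147), on its far side in +x. The rack is at (396,219) with the red pin at (380,214). I'll zoom in on both.

```bash
python3 - <<'E'
from h import *
a=cv2.imread('pics/top0.png');b=cv2.imread('pics/scene0.png')
c1=cv2.resize(a[135:245,200:310],None,fx=5,fy=5,interpolation=cv2.INTER_CUBIC)
cv2.imwrite('pics/z1.png',c1)
cv2.imwrite('pics/z2.png',cv2.resize(b[140:240,330:480],None,fx=5,fy=5,interpolation=cv2.INTER_CUBIC))
s=dict(np.load('pics/top0.npz'))
print(onz(s,249,183,.218),onz(s,251,147,.22),onz(s,380,214,.1),onz(s,396,219,.045))
E
```

```text
[0.56428639 0.16190139 0.218     ] [0.67002753 0.15512756 0.22      ] [ 0.483298   -0.21708225  0.1       ] [ 0.47575826 -0.27378985  0.045     ]
```

View pics/z1.png

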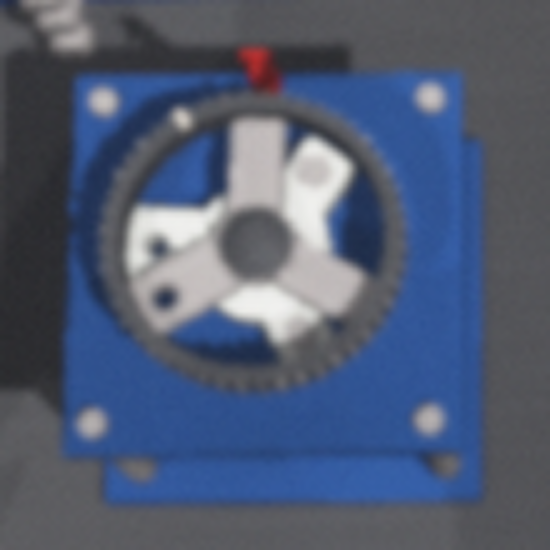

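View pics/z2.png

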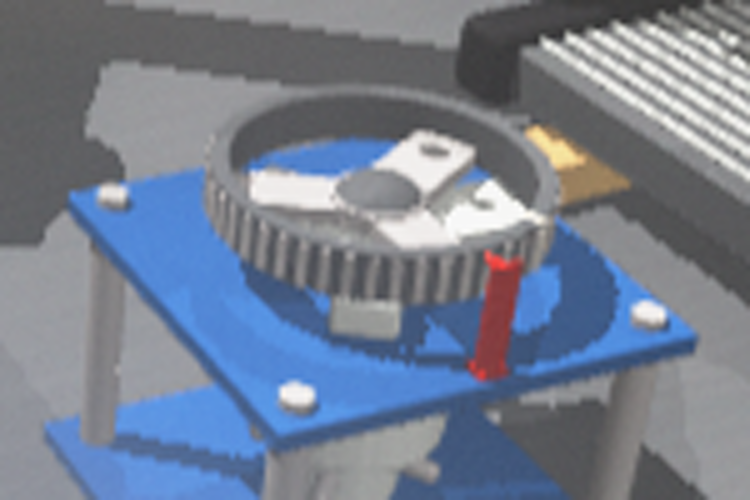

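The zoomed views show three things:
- The mark is at top px (236,158).
- The arm hole is at (233,194).
- The flange bore is visible at about (232,184).

Next I'll bring the wrist camera over the pulley.

```bash
cat >> h.py <<'E'
from scipy.spatial.transform import Rotation as Ro
def tool():
    st=manip.sense();return np.array(st['tcp_pos']),Ro.from_quat(st['tool_rot']),st
def to(p,yaw):
    """shift (mm) and rotvec(deg) in tool axes to get TCP p with tool pointing down, tool y at yaw deg (world)"""
    P,R,st=tool();y=np.radians(yaw)
    Y=np.array([np.cos(y),np.sin(y),0]);Z=np.array([0,0,-1.]);X=np.cross(Y,Z)
    T=Ro.from_matrix(np.c_[X,Y,Z])
    return np.round(R.inv().apply(np.array(p)-P)*1000,1),np.round(np.degrees((R.inv()*T).as_rotvec()),2)
def yaw():
    P,R,st=tool();y=R.apply([0,1,0]);return np.degrees(np.arctan2(y[1],y[0]))
E
python3 - <<'E'
from h import *
P,R,st=tool();s=dict(np.load('pics/wrist0.npz'));V=s['view'];c=-V[:3,:3].T@V[:3,3]
print('cam in tool',R.inv().apply(c-P),'axis',R.inv().apply(-V[2,:3]),'up',R.inv().apply(V[1,:3]))
t=dict(np.load('pics/top0.npz'));sc=dict(np.load('pics/scene0.npz'))
ctr=onz(t,200+258/5,135+243/5,.210);print('hub',ctr)
print('hub scene',onz(sc,330+377/5,140+190/5,.210))
m=onz(t,200+182/5,135+117/5,.218);h=onz(t,200+165/5,135+297/5,.200);b=onz(t,200+158/5,135+245/5,.185);p=onz(t,251,149,.22)
for n,x in(('mark',m),('hole',h),('bore',b),('ptr',p)):
    d=x-ctr;print(n,x,np.hypot(*d[:2]),np.degrees(np.arctan2(d[1],d[0])))
print(yaw(), to([.40,.162,.36],3))
E
```

```text
cam in tool [ 7.92688188e-02  1.22455172e-04 -1.82542743e-01] axis [-3.08055413e-01  9.16552621e-05  9.51368411e-01] up [ 9.51368332e-01 -3.90064695e-04  3.08055425e-01]
hub [0.56437772 0.15565597 0.21      ]
hub scene [0.5808819  0.15093008 0.21      ]
mark [0.63819657 0.19728421 0.218     ] 0.08474746239846503 29.419703705062993
hole [0.53742727 0.2100645  0.2       ] 0.06071749515237544 116.35082281985834
bore [0.57211301 0.21670561 0.185     ] 0.061537740742794333 82.77882234585034
ptr [0.66401196 0.15517697 0.22      ] 0.0996353914550038 -0.2754555486838766
65.3744880127658 (array([-296.2, -310.7, -168.7]), array([-9.000e-02,  4.000e-02,  6.237e+01]))
```

```bash
python3 - <<'E'
from h import *
print(to([.565,.105,.34],3))
E
```

```text
(array([-469.9, -293.8, -148.8]), array([-9.000e-02,  4.000e-02,  6.237e+01]))
```

Emit:
drive_tool(motion=[0,0,-60,0,0,8,60,-30,-20,-115,0,0,18,60,-85,-55,-149,0,0,28,60,-140,-90,-149,0,0,37,60,-195,-125,-149,0,0,46,60,-250,-156,-149,0,0,54,60,-305,-190,-149,0,0,62,60,-360,-225,-149,0,0,62.4,60])

```text
t: 1.15
tcp_pos: [0.4817, 0.231, 0.3399]
tool_rot: [0.689, 0.725, -0.001, 0.0]
force: [0.2, 1.2, 0.3]
finger_gap: 0.701
```

```bash
python3 - <<'E'
from h import *
print(to([.565,.105,.34],3)); print(tool()[0],yaw(),tool()[2]['t'])
E
```

```text
(array([-130.1,   76.8,    0. ]), array([-0.07,  0.07, -0.08]))
[0.48165566 0.23100508 0.33993803] 2.9213751645481283 1.15
```

Emit:
drive_tool(motion=[-50,30,0,0,0,0,60,-100,60,0,0,0,0,60,-130,77,0,0,0,0,60,-130,77,0,0,0,0,60])

```text
t: 1.65
tcp_pos: [0.5662, 0.1026, 0.3392]
tool_rot: [0.69, 0.723, -0.001, -0.0]
force: [0.6, 0.8, -0.4]
finger_gap: 0.703
```

```bash
python3 - <<'E'
from h import *
snap('wrist','w1');print(tool()[0],yaw())
E
```

```text
[0.56520441 0.10417515 0.33928468] 2.787791801466843
```

View pics/w1.png

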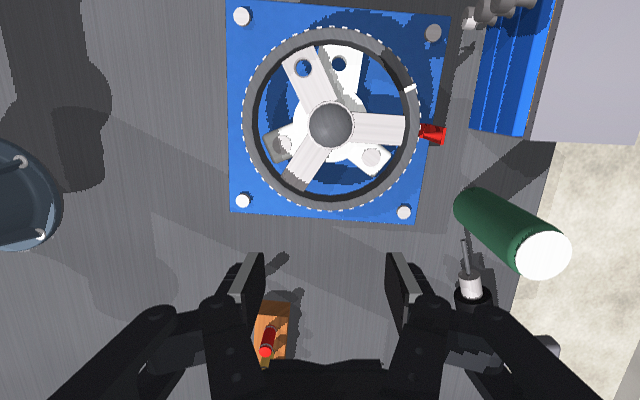

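The wrist view is clear. The hub is at (331,124), the mark at (410,90), the pointer tip at (421,131), the arm hole at (303,67) and the bore at (340,64). I'll refine these numerically.

```bash
cat > meas.py <<'E'
from h import *
def meas(f,zoom=True):
    s=dict(np.load('pics/%s.npz'%f));im=s['color'];hsv=cv2.cvtColor(im,cv2.COLOR_RGB2HSV);g=cv2.cvtColor(im,cv2.COLOR_RGB2GRAY)
    return s,im,hsv,g
def zoomv(f,u0,v0,w,h,k,out):
    a=cv2.imread('pics/%s.png'%f);cv2.imwrite('pics/%s.png'%out,cv2.resize(a[v0:v0+h,u0:u0+w],None,fx=k,fy=k,interpolation=cv2.INTER_CUBIC))
E
python3 - <<'E'
from meas import *
zoomv('w1',230,10,230,210,3.4,'w1z')
E
```

```text
(no output)
```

View pics/w1z.png

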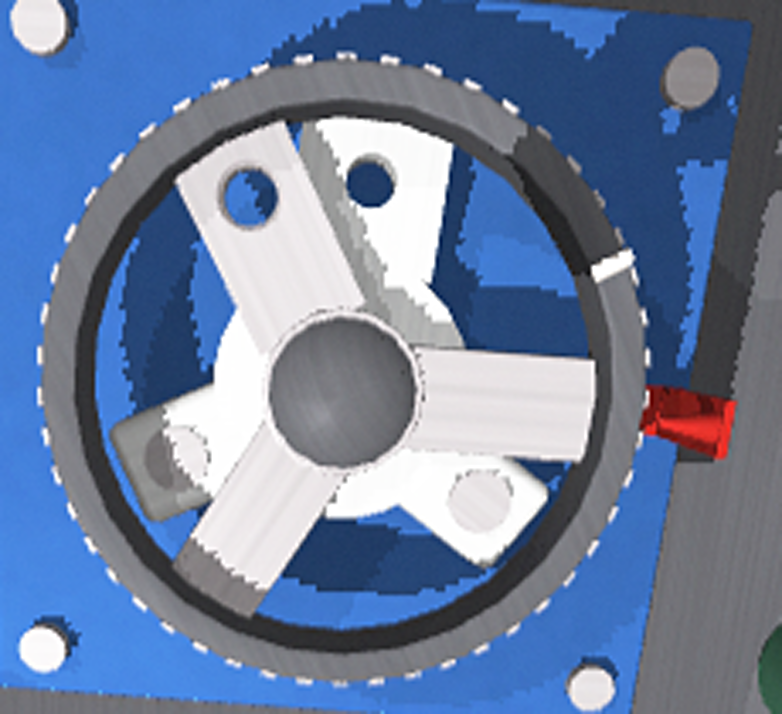

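```bash
python3 - <<'E'
from meas import *
from scipy.optimize import least_squares
s,im,hsv,g=meas('w1')
Z=lambda x,y,z:onz(s,230+x/3.4,10+y/3.4,z)
b=[Z(x,y,.166) for x,y in((40,22),(692,77),(590,688),(44,648))]
for q in b:print('bolt',q)
b=np.array(b);print('ctr',b.mean(0),'sides',[np.linalg.norm(b[i]-b[(i+1)%4]) for i in range(4)])
d=b[1]+b[2]-b[0]-b[3];e=b[0]+b[1]-b[2]-b[3];print('yaw',np.degrees(np.arctan2(d[1],d[0])),np.degrees(np.arctan2(e[1],e[0]))-90)
hub=Z(343,389,.205);print('hub',hub)
def circ(P):
    r=least_squares(lambda v:np.hypot(P[:,0]-v[0],P[:,1]-v[1])-v[2],[.565,.155,.08]);return r.x,np.abs(r.fun).max()
# rim inner top edge by radial search: gray rim -> dark inner wall
o=np.array([[40,375],[60,255],[140,135],[345,60],[520,110],[605,205],[645,330],[640,420],[345,684],[230,660],[130,585],[62,480],[470,660]])
P=np.array([Z(x,y,.218) for x,y in o]);print('outer',circ(P))
c=circ(P)[0]
R=lambda n,q:print(n,q,np.hypot(*(q[:2]-c[:2])),np.degrees(np.arctan2(*(q[:2]-c[:2])[::-1])))
R('mark',Z(612,264,.218));R('markout',Z(632,255,.218));R('hole',Z(248,197,.2));R('bore',Z(371,181,.185));R('tip',Z(648,397,.218));R('strip',Z(718,428,.223));R('hub',hub)
m=((hsv[:,:,0]<8)|(hsv[:,:,0]>172))&(hsv[:,:,1]>150)&(hsv[:,:,2]>80)
ys,xs=np.nonzero(m[:160]);print('red',xs.min(),ys[xs==xs.min()],xs.max(),ys[xs==xs.max()])
E
```

```text
bolt [0.47492157 0.25972793 0.166     ]
bolt [0.67013817 0.25432067 0.166     ]
bolt [0.66406076 0.05884764 0.166     ]
bolt [0.46951212 0.06456138 0.166     ]
ctr [0.56965816 0.1593644  0.166     ] sides [np.float64(0.19529147704564376), np.float64(0.19556747678912925), np.float64(0.1946325254040363), np.float64(0.19524149856450826)]
yaw -1.6343511497648253 -1.6843133760232973
hub [0.56946553 0.16099437 0.205     ]
outer (array([0.56972007, 0.15961403, 0.08473976]), np.float64(0.00174869878833675))
mark [0.63989286 0.19800809 0.218     ] 0.0799895259980041 28.6846584854986
markout [0.64496429 0.20052214 0.218     ] 0.08564558750188124 28.53165384759606
hole [0.54013468 0.21169676 0.2       ] 0.05989913170514944 119.59856499134402
bore [0.57490531 0.21908247 0.185     ] 0.059694076803530914 85.01679955741241
tip [0.65457033 0.16372662 0.218     ] 0.08494986584453938 2.774888432274755
strip [0.67366083 0.15661012 0.223     ] 0.10398416430587194 -1.655398874090266
hub [0.56946553 0.16099437 0.205     ] 0.0014036132577288335 100.44798290123074
red 418 [135] 446 [128]
```

```bash
python3 - <<'E'
from h import *
print(to([.4897,.161,.26],-1),to([.4897,.161,.198],-1))
E
```

```text
(array([ 60.5, -72.4,  79.4]), array([-0.16,  0.04,  3.79])) (array([ 60.5, -72.3, 141.4]), array([-0.16,  0.04,  3.79]))
```

Emit:
drive_tool(motion=[30,-36,40,-0.1,0,2,40,60,-72,79,-0.1,0,3.8,40,60.5,-72.4,79,-0.1,0,3.8,40,60.5,-72.4,79,-0.1,0,3.8,40])

```text
t: 2.2
tcp_pos: [0.4901, 0.1621, 0.2612]
tool_rot: [0.713, 0.702, 0.0, 0.001]
force: [0.8, 0.4, 0.5]
finger_gap: 0.47
```

```bash
python3 - <<'E'
from h import *
print(to([.4897,.161,.198],-1),tool()[2]['t'],tool()[2]['finger_gap'])
snap('wrist','w2')
E
```

```text
(array([-1.1, -0.4, 63.2]), array([0.06, 0.03, 0.12])) 2.2 0.4703327289158725
```

View pics/w2.png

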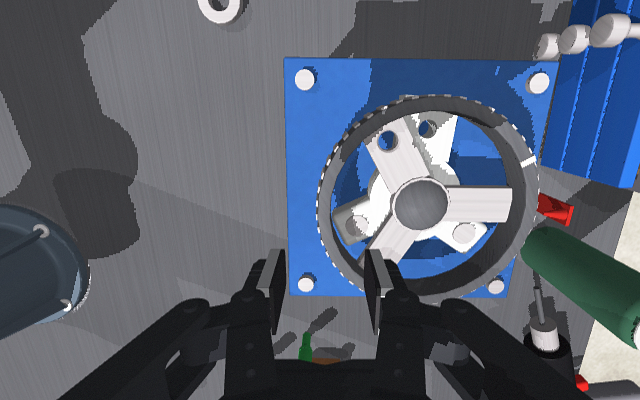

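The fingers straddle the rim's near wall: finger tips at columns 280 and 375, rim wall at about 325. Now going down and pinching.

Emit:
drive_tool(motion=[-1,-0.4,30,0,0,0,40,-1,-0.4,63,0,0,0,40,-1,-0.4,63,0,0,0,30,-1,-0.4,63,0,0,0,15,-1,-0.4,63,0,0,0,5,-1,-0.4,63,0,0,0,5], force=30)

```text
t: 3.0
tcp_pos: [0.492, 0.1608, 0.2]
tool_rot: [0.713, 0.701, 0.002, 0.002]
force: [0.0, -0.5, 0.4]
finger_gap: 0.06
```

```bash
cat > orb.py <<'E'
from h import *
import sys
C=np.array([.5697,.1596])
def orb(total,step,extra=2,gap=5):
    P,R,st=tool();y0=yaw();v=P[:2]-C;out=[]
    n=int(np.ceil(abs(total)/step))
    for i in range(1,n+1):
        a=total*i/n;r=np.radians(a);q=C+np.array([[np.cos(r),-np.sin(r)],[np.sin(r),np.cos(r)]])@v
        sh,ro=to([*q,P[2]],y0+a)
        out.append([*sh,*ro])
    return out
if __name__=='__main__':
    P,R,st=tool();v=P[:2]-C;print(st['t'],P,yaw(),st['force'],st['finger_gap'],np.hypot(*v),np.degrees(np.arctan2(v[1],v[0])))
    for r in orb(float(sys.argv[1]),float(sys.argv[2])):print(r)
E
python3 orb.py -30.5 5.1
```

```text
3.0 [0.4920307  0.16077217 0.20002519] -0.9392880385827996 [ 0.04291327 -0.46807486  0.37825183] 0.05999381187657512 0.07767814522064921 179.13537208528317
[np.float64(6.9), np.float64(0.3), np.float64(0.0), np.float64(0.31), np.float64(-0.01), np.float64(5.08)]
[np.float64(13.7), np.float64(1.2), np.float64(0.0), np.float64(0.31), np.float64(-0.02), np.float64(10.17)]
[np.float64(20.4), np.float64(2.7), np.float64(0.0), np.float64(0.31), np.float64(-0.04), np.float64(15.25)]
[np.float64(27.0), np.float64(4.8), np.float64(0.0), np.float64(0.31), np.float64(-0.05), np.float64(20.33)]
[np.float64(33.3), np.float64(7.5), np.float64(0.0), np.float64(0.31), np.float64(-0.07), np.float64(25.42)]
[np.float64(39.4), np.float64(10.7), np.float64(0.1), np.float64(0.31), np.float64(-0.08), np.float64(30.5)]
```

The gap reads 5 mm, which is less than the 10 mm wall, so I'll look before turning.

```bash
python3 - <<'E'
from h import *
snap('wrist','w3');s=snap('scene','s3')
a=cv2.imread('pics/s3.png');cv2.imwrite('pics/s3z.png',cv2.resize(a[110:260,320:500],None,fx=4,fy=4,interpolation=cv2.INTER_CUBIC))
E
```

```text
(no output)
```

View pics/w3.png

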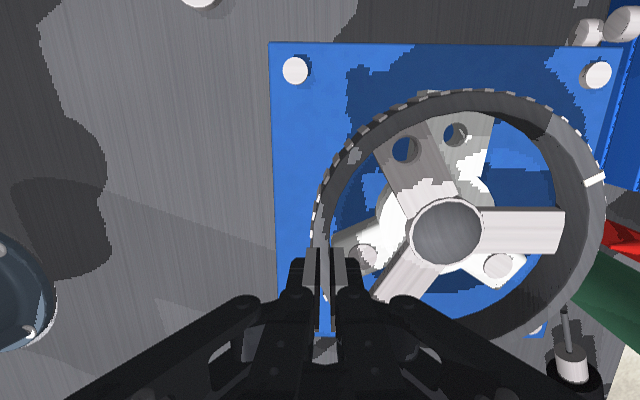

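View pics/s3z.png

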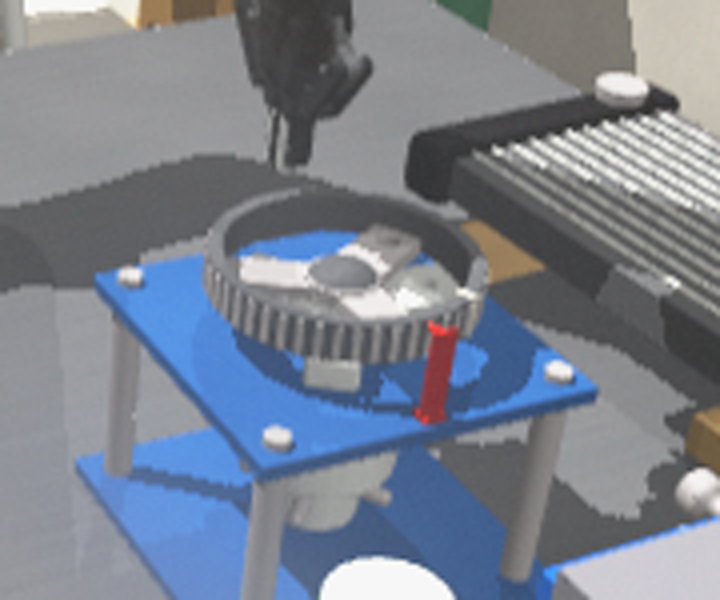

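```bash
python3 - <<'E'
from h import *
for f in('s3','w3'):
    s=dict(np.load('pics/%s.npz'%f));P=tool()[0]
    print(f,[np.round(proj(s,np.array(x)),1) for x in([*P],[P[0],P[1],.218],[.5697,.1596,.211],[.6547,.157,.218],[.5697,.2446,.218],[.5697,.0746,.218],[.4847,.16,.218])])
E
```

```text
s3 [array([389.4, 164.7]), array([390.1, 158.4]), array([406. , 174.9]), array([425.5, 189.5]), array([435.1, 166.1]), array([376. , 178.9]), array([388.5, 157.3])]
w3 [array([324. , 232.5]), array([324.1, 245.2]), array([453.1, 239.7]), array([602.2, 246.2]), array([477.7,  90. ]), array([443.1, 360.4]), array([312.4, 246.6])]
```

The projected TCP (z = 0.200) is about 13 px below where the fingertips actually appear in the scene view. The fingers seem to sit about 35 to 40 mm higher than the reported TCP implies, so they closed above the rim. I'll triangulate the tips.

```bash
python3 - <<'E'
from h import *
a=cv2.imread('pics/w3.png')[220:340,260:390];b=cv2.imread('pics/s3.png')[90:180,350:440]
cv2.imwrite('pics/c3.png',np.hstack([cv2.resize(a,(433,400),interpolation=cv2.INTER_CUBIC),cv2.resize(b,(360,400),interpolation=cv2.INTER_CUBIC)]))
E
```

```text
(no output)
```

View pics/c3.png

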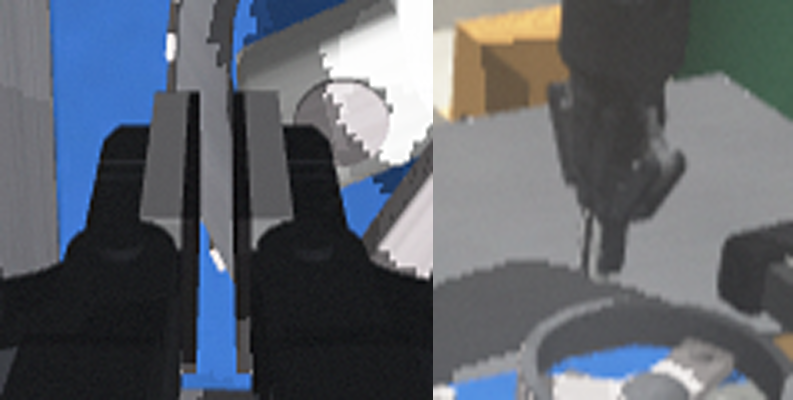

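```bash
python3 - <<'E'
from h import *
s=dict(np.load('pics/s3.npz'));P=tool()[0]
for z in(.2,.21,.22,.23,.24,.25,.26):print(z,np.round(proj(s,np.array([P[0],P[1],z])),1),np.round(proj(s,np.array([P[0],P[1]+.011,z])),1))
w=dict(np.load('pics/w3.npz'))
for z in(.2,.21,.22,.23,.24,.25,.26):print(z,np.round(proj(w,np.array([P[0],P[1]+.011,z])),1))
E
```

```text
0.2 [389.4 164.6] [393.1 163.8]
0.21 [389.8 161.1] [393.5 160.4]
0.22 [390.2 157.7] [393.9 156.9]
0.23 [390.6 154.2] [394.3 153.5]
0.24 [391.  150.7] [394.7 150. ]
0.25 [391.4 147.1] [395.2 146.4]
0.26 [391.9 143.5] [395.6 142.8]
0.2 [323.7 216.6]
0.21 [323.7 222.5]
0.22 [323.8 229. ]
0.23 [323.9 236.3]
0.24 [323.9 244.4]
0.25 [324.  253.6]
0.26 [324.1 264.1]
```

```bash
python3 - <<'E'
from h import *
print(manip.hold_point_z,[a for a in dir(manip) if a[0]!='_'])
E
```

```text
0.0187 ['PlanningError', 'hold_point_z', 'sense', 'sign_off', 'snapshot']
```

Both views put the fingertips about 40 mm above the reported TCP (z ≈ 0.240 against 0.200). The lateral position agrees. From here I'll count the real tip as 40 mm behind the reported TCP, open, and go down 40 mm more.

Emit:
drive_tool(motion=[0,-2,0,0,0,0,40,0,-2,0,0,0,0,40,0,-2,0,0,0,0,40,0,-2,15,0,0,0,40,0,-2,30,0,0,0,40,0,-2,40,0,0,0,40,0,-2,40,0,0,0,40], force=30)

```text
t: 3.98
tcp_pos: [0.4888, 0.1607, 0.1581]
tool_rot: [0.713, 0.701, 0.0, 0.001]
force: [0.8, 0.1, -0.1]
finger_gap: 0.47
```

```bash
python3 - <<'E'
from h import *
snap('wrist','w4');s=snap('scene','s4');print(tool()[0],tool()[2]['force'])
a=cv2.imread('pics/w4.png')[150:350,200:480];b=cv2.imread('pics/s4.png')[90:240,350:480]
cv2.imwrite('pics/c4.png',np.hstack([cv2.resize(a,(448,320),interpolation=cv2.INTER_CUBIC),cv2.resize(b,(277,320),interpolation=cv2.INTER_CUBIC)]))
E
```

```text
[0.4898298  0.16081425 0.15935797] [-0.68760398  0.21978465 -0.82845805]
```

View pics/c4.png

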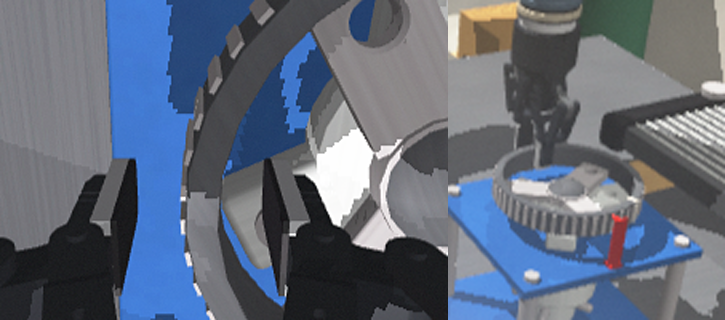

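The fingers now straddle the rim wall inside and out, well centred. Closing.

Emit:
drive_tool(motion=[0,0,0,0,0,0,25,0,0,0,0,0,0,12,0,0,0,0,0,0,5,0,0,0,0,0,0,5], force=30)

```text
t: 4.58
tcp_pos: [0.49, 0.1609, 0.1598]
tool_rot: [0.713, 0.701, 0.002, 0.002]
force: [-0.5, 0.8, 4.0]
finger_gap: 0.097
```

```bash
python3 orb.py -30.5 5.1
```

```text
4.575 [0.49003693 0.16085912 0.15983847] -0.9661703581527366 [-0.51037366  0.78490848  3.98835066] 0.09749622749138524 0.07967302160672268 179.09448578078946
[np.float64(7.1), np.float64(0.3), np.float64(0.0), np.float64(0.28), np.float64(-0.01), np.float64(5.08)]
[np.float64(14.1), np.float64(1.2), np.float64(0.0), np.float64(0.28), np.float64(-0.03), np.float64(10.17)]
[np.float64(21.0), np.float64(2.8), np.float64(0.0), np.float64(0.27), np.float64(-0.04), np.float64(15.25)]
[np.float64(27.7), np.float64(4.9), np.float64(0.0), np.float64(0.27), np.float64(-0.05), np.float64(20.33)]
[np.float64(34.2), np.float64(7.7), np.float64(0.0), np.float64(0.27), np.float64(-0.06), np.float64(25.42)]
[np.float64(40.4), np.float64(11.0), np.float64(0.1), np.float64(0.27), np.float64(-0.08), np.float64(30.5)]
```

Emit:
drive_tool(motion=[4,0.1,0,0,0,3,5,11.2,0.8,0,0,0,8,5,18,2,0,0,0,13,5,24.9,3.9,0,0,0,18.2,5,31.4,6.4,0,0,0,23.2,5,36.6,8.9,0,0,0,27.4,5,40.4,11,0,0,0,30.5,5,40.4,11,0,0,0,30.5,5])

```text
t: 5.58
tcp_pos: [0.5018, 0.2009, 0.1599]
tool_rot: [0.872, 0.489, 0.002, 0.001]
force: [0.1, -1.1, 0.3]
finger_gap: 0.09
```

```bash
python3 orb.py -1 5;python3 - <<'E'
from meas import *
snap('wrist','w5');zoomv('w5',330,0,310,330,1.8,'w5z')
E
```

```text
5.575 [0.50181729 0.20089164 0.15988228] -31.441591517920706 [ 0.06004302 -1.08169507  0.33953088] 0.08962257708117449 0.07945477944923025 148.68871898646748
[np.float64(1.4), np.float64(0.0), np.float64(0.0), np.float64(0.25), np.float64(-0.13), np.float64(1.0)]
```

View pics/w5.png

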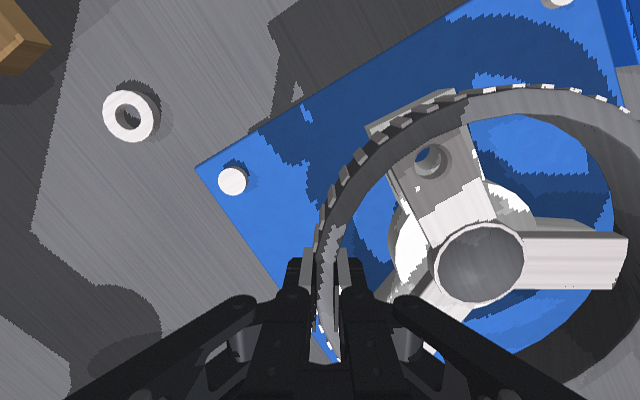

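The pulley turned with the gripper. The hole is now at (430,160) with the bore partly visible below it, but the mark is out of frame. I'll release, rise and check from above.

Emit:
drive_tool(motion=[0,0,0,0,0,0,15,0,0,0,0,0,0,35,0,0,0,0,0,0,40,0,0,-50,0,0,0,40,0,0,-110,0,0,0,40,0,0,-165,0,0,0,40,0,0,-165,0,0,0,40])

```text
t: 6.5
tcp_pos: [0.5041, 0.2017, 0.3303]
tool_rot: [0.872, 0.489, 0.008, 0.003]
force: [-0.2, -1.1, -0.5]
finger_gap: 0.47
```

```bash
python3 - <<'E'
from h import *
print(to([.565,.105,.34],0),tool()[0])
E
```

```text
(array([-50.7, 102.5,  -8.9]), array([  0.91,  -0.38, -31.41])) [0.50409943 0.20166986 0.33029181]
```

Emit:
drive_tool(motion=[-25,50,-6,0.5,0,-10,60,-50,102,-9,0.9,-0.4,-20,60,-50.7,102.5,-9,0.9,-0.4,-31,60,-50.7,102.5,-9,0.9,-0.4,-31.4,60,-50.7,102.5,-9,0.9,-0.4,-31.4,60])

```text
t: 7.12
tcp_pos: [0.5642, 0.1054, 0.3393]
tool_rot: [0.708, 0.706, -0.001, -0.001]
force: [-0.0, 0.5, -0.0]
finger_gap: 0.702
```

```bash
python3 - <<'E'
from meas import *
snap('wrist','w6');zoomv('w6',230,10,230,210,3.4,'w6z');print(tool()[0],yaw())
E
```

```text
[0.56424229 0.10560239 0.33954222] -0.07253361588935642
```

View pics/w6z.png

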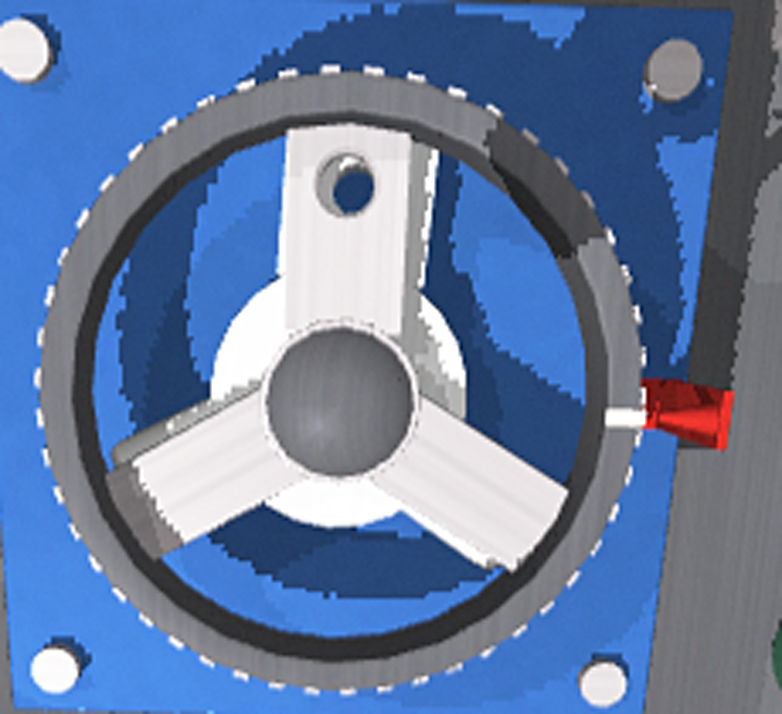

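```bash
python3 - <<'E'
from meas import *
s,im,hsv,g=meas('w6');C=np.array([.5697,.1596])
Z=lambda x,y,z:onz(s,230+x/3.4,10+y/3.4,z)
b=np.array([Z(x,y,.166) for x,y in((25,50),(676,71),(603,684),(56,670))]);print('ctr',b.mean(0))
d=b[1]+b[2]-b[0]-b[3];e=b[0]+b[1]-b[2]-b[3];print('yaw',np.degrees(np.arctan2(d[1],d[0])),np.degrees(np.arctan2(e[1],e[0]))-90)
C=b.mean(0)[:2]
R=lambda n,q:print(n,np.round(q,4),np.hypot(*(q[:2]-C)),np.degrees(np.arctan2(*(q[:2]-C)[::-1])))
w=(g>200)[10:220,230:460];w=cv2.resize
R('mark',Z(609,417.5,.218));R('mark o',Z(641,418,.218));R('hole',Z(345,185,.2));R('strip',Z(716,420,.223));R('conebase',Z(652,404,.218))
# white mark subpixel
m=(g[115:150,405:425]>190);ys,xs=np.nonzero(m);print(xs.min()+405,xs.max()+405,ys.mean()+115,xs.mean()+405);R('markc',onz(s,xs.mean()+405,ys.mean()+115,.218))
E
```

```text
ctr [0.56996888 0.15906163 0.166     ]
yaw -1.6821709395619944 -1.8131028808894314
mark [0.6451 0.1567 0.218 ] 0.07512194053860893 -1.8282228396290443
mark o [0.6541 0.1565 0.218 ] 0.08414763695736276 -1.7351007921137147
hole [0.5707 0.2189 0.2   ] 0.05983086527615398 89.29821095628387
strip [0.6734 0.1564 0.223 ] 0.10350605865328998 -1.4716838925113607
conebase [0.6568 0.1604 0.218 ] 0.08685227604117325 0.8563660201392393
408 419 132.3835616438356 414.32876712328766
markc [0.65  0.157 0.218] 0.0800657459088376 -1.4447781256391485
```

The mark sits within about 0.5° of the pointer. Now I'll move over the rack.

```bash
python3 - <<'E'
from h import *
print(to([.475,-.24,.30],0),tool()[0])
E
```

```text
(array([-345.7,  -88.8,   39.7]), array([-0.07,  0.01, -0.07])) [0.56424229 0.10560239 0.33954222]
```

Emit:
drive_tool(motion=[-40,-10,0,0,0,0,60,-100,-26,5,0,0,0,60,-160,-41,12,0,0,0,60,-220,-57,20,0,0,0,60,-280,-72,30,0,0,0,60,-330,-85,40,0,0,0,60,-346,-89,40,0,0,0,60,-346,-89,40,0,0,0,60])

```text
t: 8.18
tcp_pos: [0.4749, -0.2402, 0.2998]
tool_rot: [0.708, 0.706, -0.0, -0.0]
force: [0.8, 1.0, -0.9]
finger_gap: 0.703
```

```bash
python3 - <<'E'
from meas import *
snap('wrist','w7');print(tool()[0],yaw())
E
```

```text
[ 0.47514513 -0.23925043  0.30001969] -0.07999636210134224
```

View pics/w7.png

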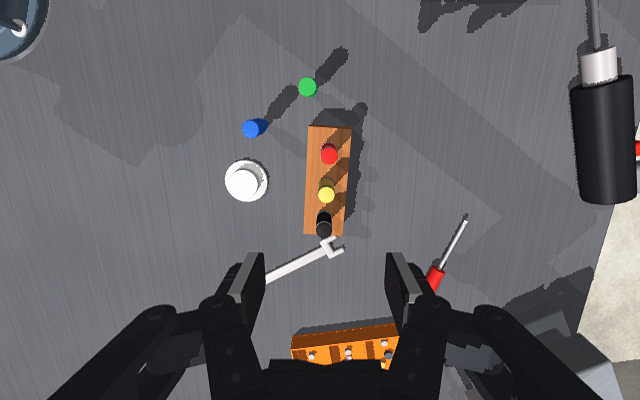

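The red head is at (329,154) and free on both sides along x. The green and blue look-alikes at (307,87) and (252,128) are clear of it. Measuring the red pin.

```bash
python3 - <<'E'
from meas import *
s,im,hsv,g=meas('w7')
zoomv('w7',290,110,80,130,6,'w7z')
m=((hsv[:,:,0]<6)|(hsv[:,:,0]>174))&(hsv[:,:,1]>150)&(hsv[:,:,2]>60)
m[:110]=0;m[190:]=0;m[:,:290]=0;m[:,370:]=0
ys,xs=np.nonzero(m);print(xs.min(),xs.max(),ys.min(),ys.max(),xs.mean(),ys.mean())
E
```

```text
321 337 143 164 328.6080586080586 154.06227106227107
```

View pics/w7z.png

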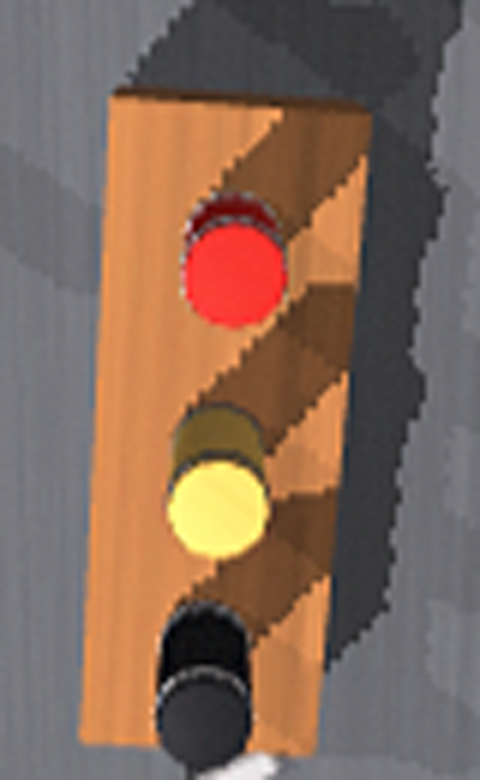

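```bash
python3 - <<'E'
from meas import *
s,im,hsv,g=meas('w7')
Z=lambda x,y,z:onz(s,290+x/6,110+y/6,z)
p=Z(235,273,.101);print('red',p,'yel',Z(218,508,.101),'blk',Z(204,717,.101))
print(Z(112,97,.045),Z(372,107,.045),Z(82,740,.045),Z(315,752,.045))
print('headbase',Z(233,240,.045))
print(to([p[0],p[1],.080],0),to([p[0],p[1],.034],0))
E
```

```text
red [ 0.48048015 -0.22326233  0.101     ] yel [ 0.47695684 -0.27345758  0.101     ] blk [ 0.47382293 -0.32163286  0.101     ]
[ 0.45310025 -0.19204378  0.045     ] [ 0.51255059 -0.19442351  0.045     ] [ 0.44254936 -0.351457    0.045     ] [ 0.5019535  -0.35492677  0.045     ]
headbase [ 0.48079832 -0.2246603   0.045     ]
(array([ 15.9,   5.4, 220. ]), array([-0.03, -0.03, -0.08])) (array([ 15.9,   5.4, 266. ]), array([-0.03, -0.03, -0.08]))
```

Emit:
drive_tool(motion=[8,3,50,0,0,0,50,16,5.4,105,0,0,0,50,16,5.4,160,0,0,0,50,16,5.4,205,0,0,0,50,16,5.4,218,0,0,0,50,16,5.4,218,0,0,0,50])

```text
t: 8.98
tcp_pos: [0.4811, -0.2222, 0.0823]
tool_rot: [0.707, 0.707, 0.0, -0.0]
force: [-0.2, -0.2, 0.3]
finger_gap: 0.583
```

```bash
python3 - <<'E'
from meas import *
snap('wrist','w8');P=tool()[0];print(P,yaw(),to([.4805,-.2235,.034],0))
E
```

```text
[ 0.48176241 -0.22297646  0.08324216] -0.011067579813716248 (array([-0.5, -1.3, 49.2]), array([ 0.08,  0.04, -0.01]))
```

View pics/w8.png

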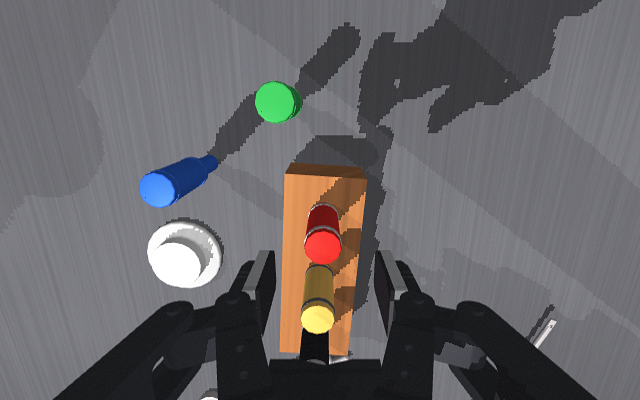

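The red head top is at (323,245), between the open pads. The green and blue pins and the cover are clear of the fingers. Going down and gripping.

Emit:
drive_tool(motion=[-0.5,-1.3,20,0,0,0,50,-0.5,-1.3,40,0,0,0,50,-0.5,-1.3,49,0,0,0,50,-0.5,-1.3,49,0,0,0,35,-0.5,-1.3,49,0,0,0,22,-0.5,-1.3,49,0,0,0,15,-0.5,-1.3,49,0,0,0,15], force=40)

```text
t: 9.9
tcp_pos: [0.4811, -0.224, 0.0353]
tool_rot: [0.707, 0.707, 0.0, 0.002]
force: [-0.6, 0.2, 6.0]
finger_gap: 0.242
```

```bash
python3 - <<'E'
from meas import *
snap('wrist','w9');snap('scene','s9');P,R,st=tool();print(P,yaw(),st['force'],st['finger_gap']*85.4)
a=cv2.imread('pics/w9.png')[150:350,200:480];b=cv2.imread('pics/s9.png')[160:290,180:300]
cv2.imwrite('pics/c9.png',np.hstack([cv2.resize(a,(448,320),interpolation=cv2.INTER_CUBIC),cv2.resize(b,(295,320),interpolation=cv2.INTER_CUBIC)]))
E
```

```text
[ 0.4810662  -0.2240072   0.03528879] -0.009453578733799806 [-0.65368081 -0.67132996  7.58961408] 20.776187046878643
```

View pics/c9.png

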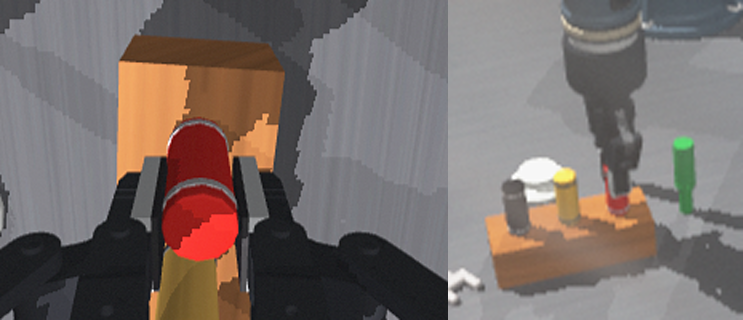

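Gripped at 20.8 mm against the 22 mm head diameter. Lifting straight out.

Emit:
drive_tool(motion=[0,0,-20,0,0,0,15,0,0,-60,0,0,0,15,0,0,-115,0,0,0,15,0,0,-170,0,0,0,15,0,0,-220,0,0,0,15,0,0,-245,0,0,0,15,0,0,-245,0,0,0,15])

```text
t: 10.88
tcp_pos: [0.4814, -0.2241, 0.2822]
tool_rot: [0.707, 0.707, 0.001, 0.004]
force: [-0.1, -0.2, -2.5]
finger_gap: 0.245
```

```bash
python3 - <<'E'
from meas import *
P,R,st=tool();print(P,yaw(),st['force'],st['finger_gap']*85.4,to([.5712,.2191,.285],-1.5));snap('wrist','w10')
E
```

```text
[ 0.48135627 -0.22412381  0.28217574] -0.001975639420253602 [-0.13152159 -0.17479532 -2.50372802] 20.946356091760414 (array([443.2,  89.8,  -4.3]), array([0.4 , 0.27, 1.5 ]))
```

View pics/w10.png

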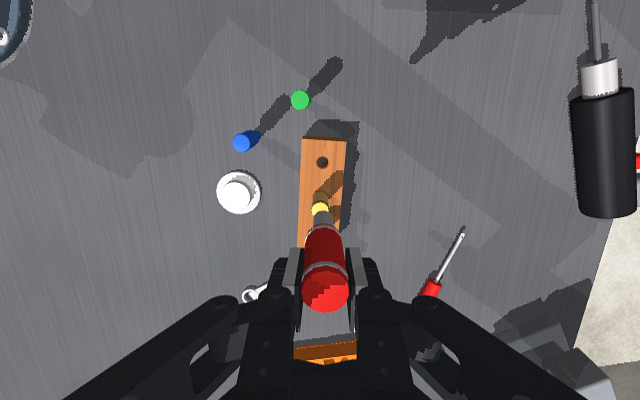

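The red pin is in hand with its shank pointing down, and its rack hole at (322,161) is empty. Moving over the pulley hole.

Emit:
drive_tool(motion=[40,8,-4,0.2,0,0,15,100,20,-5,0.4,0.2,0.5,15,160,32,-5,0.4,0.2,1,15,220,45,-5,0.4,0.2,1.5,15,280,57,-5,0.4,0.2,1.5,15,340,69,-5,0.4,0.2,1.5,15,395,80,-5,0.4,0.2,1.5,15,428,87,-5,0.4,0.2,1.5,15])

```text
t: 11.92
tcp_pos: [0.5657, 0.2073, 0.2813]
tool_rot: [0.716, 0.699, -0.003, -0.004]
force: [0.3, -0.9, -1.2]
finger_gap: 0.244
```

```bash
python3 - <<'E'
from meas import *
P,R,st=tool();print(P,yaw(),st['force'],st['finger_gap']*85.4,to([.5712,.2191,.275],-1.5))
E
```

```text
[0.5656995  0.20731702 0.28127961] -1.371764463767734 [ 0.29417987 -0.85334783 -1.19385238] 20.848740899651954 (array([11.9,  5.3,  6.2]), array([-0.52, -0.05,  0.13]))
```

Emit:
drive_tool(motion=[11.8,5.3,4,-0.4,0,0.1,15,11.8,5.3,6,-0.5,0,0.1,15,11.8,5.3,6,-0.5,0,0.1,15])

```text
t: 12.3
tcp_pos: [0.5705, 0.2173, 0.274]
tool_rot: [0.717, 0.697, -0.001, -0.001]
force: [-0.3, 0.0, -1.3]
finger_gap: 0.24
```

```bash
python3 - <<'E'
from meas import *
P,R,st=tool();print(P,yaw(),st['tool_rot'],st['force'],to([.5712,.2191,.275],-1.5));s=snap('wrist','w11');snap('top','t11');snap('scene','s11');zoomv('w11',230,130,200,180,4,'w11z')
for z in(.2,.185,.218,.251,.285):print(z,proj(s,np.array([.5712,.2191,z])))
E
```

```text
[0.57051774 0.217343   0.27404436] -1.5538710762722934 [ 0.7166288   0.69745314 -0.00123555 -0.00086714] [-0.32698565  0.01145985 -1.26840561] (array([ 1.8,  0.6, -1. ]), array([-0.17,  0.03, -0.05]))
0.2 (325.6205924219763, 196.58483714404088)
0.185 (325.6063845088267, 191.80782009993922)
0.218 (325.6397748563896, 203.03439910120377)
0.251 (325.6827142656591, 217.47158546242943)
0.285 (325.74201774320346, 237.41073627378876)
```

View pics/w11z.png

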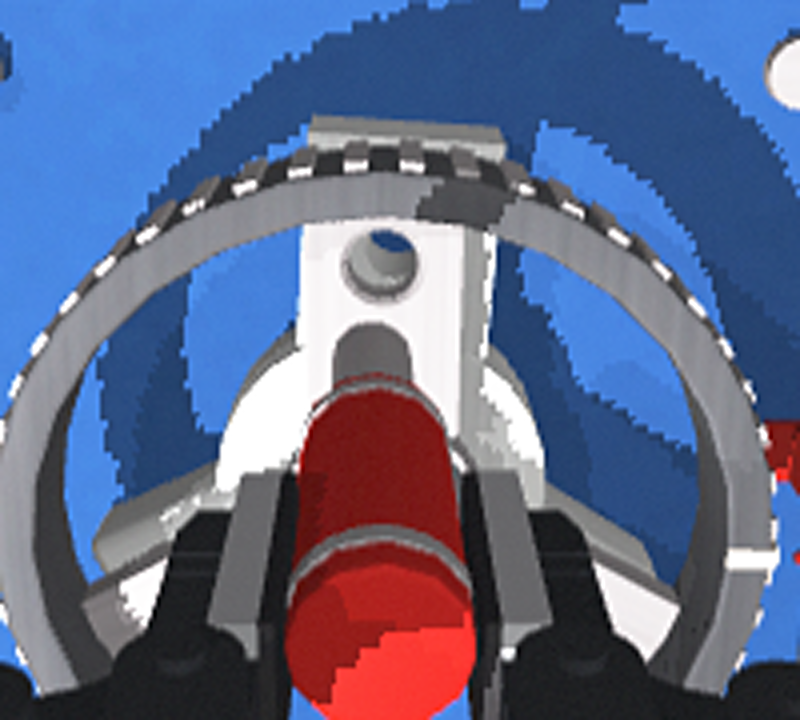

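```bash
python3 - <<'E'
from meas import *
s=dict(np.load('pics/w11.npz'));P=tool()[0]
print('meas tip top',230+372/4,130+322/4,'edges',230+334/4,230+411/4)
for z in(.24,.25,.26):print(z,[np.round(proj(s,np.array([P[0]+dx,P[1]+dy,z])),1) for dx,dy in((0,.007),(-.007,0),(.007,0))])
# head bottom edge and head top centre
hz=.2837;print('head base pred (+y edge)',np.round(proj(s,np.array([P[0],P[1]+.011,hz])),1),'meas',230+375/4,130+373/4)
print('head top pred',np.round(proj(s,np.array([P[0],P[1],hz+.056])),1),[np.round(proj(s,np.array([P[0],P[1]+.011*k,hz+.056])),1) for k in(1,-1)])
E
```

```text
meas tip top 323.0 210.5 edges 313.5 332.75
0.24 [array([325.7, 205.2]), array([316.5, 214.4]), array([335.4, 213.9])]
0.25 [array([325.8, 209.7]), array([316.2, 219.2]), array([335.8, 218.7])]
0.26 [array([325.8, 214.6]), array([315.8, 224.5]), array([336.3, 224. ])]
head base pred (+y edge) [325.7 222. ] meas 323.75 223.25
head top pred [326.4 292.5] [array([325.8, 270.2]), array([327. , 313.7])]
```

The hole is at (325.0,196.0), within 0.6 px of my estimate. The pin tip stands about 2 px left of it, about 1.4 mm. I'll correct that and lower to just above the arm.

```bash
python3 - <<'E'
from h import *
print(to([.5719,.2197,.230],-1.5))
E
```

```text
(array([ 2.1,  0.5, 45.5]), array([-0.01, -0.03, -0.08]))
```

```bash
python3 - <<'E'
from h import *
s=dict(np.load('pics/w11.npz'));print(tool()[0],tool()[2]['t'])
h=onz(s,325.0,196.0,.2);print('hole',h)
for z in(.248,.25,.252):
  t=onz(s,323.1,210.5,z);print('tip',t-[0,.007,0])
E
```

```text
[0.57139199 0.21757762 0.27546543] 12.45
hole [0.57067854 0.21964037 0.2       ]
tip [0.56947187 0.21631092 0.248     ]
tip [0.56950531 0.21701395 0.25      ]
tip [0.56953875 0.21771698 0.252     ]
```

Emit:
drive_tool(motion=[2,0.4,15,0,0,0,15,2.3,0.4,30,0,0,0,15,2.3,0.4,43,0,0,0,15,2.3,0.4,44,0,0,0,15,2.3,0.4,44,0,0,0,15])

```text
t: 13.08
tcp_pos: [0.572, 0.22, 0.2314]
tool_rot: [0.717, 0.697, 0.0, -0.0]
force: [-0.2, 0.8, -1.2]
finger_gap: 0.238
```

```bash
python3 - <<'E'
from meas import *
P,R,st=tool();print(P,yaw(),st['tool_rot'],st['force']);s=snap('wrist','w12');snap('scene','s12');zoomv('w12',230,90,200,180,4,'w12z');print(tool()[0],tool()[2]['force'])
zoomv('s12',370,130,80,80,7,'s12z')
E
```

```text
[0.57200694 0.22001675 0.23135167] -1.572062107069127 [ 7.16740599e-01  6.97339827e-01  1.47578969e-04 -2.40463724e-04] [-0.15207443  0.79843871 -1.20675724]
[0.5723348  0.22008171 0.23201551] [ 0.20075157  0.0051478  -1.74870595]
```

View pics/w12z.png

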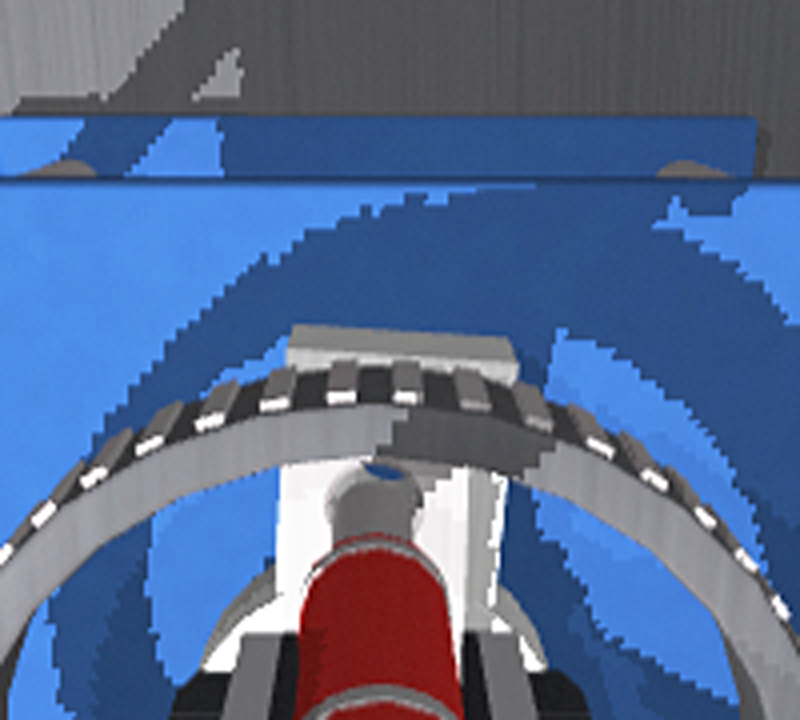

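View pics/s12z.png

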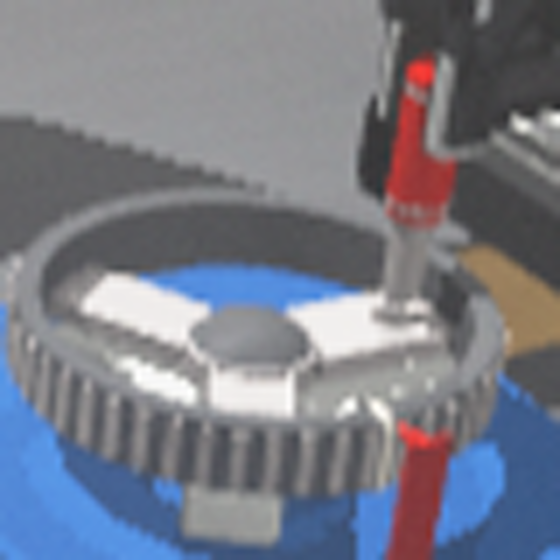

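The tip (zoom columns 333–412) is centred over the hole (325–422), and the scene view agrees. Lowering in small steps and watching the force.

Emit:
drive_tool(motion=[0,0,3,0,0,0,15,0,0,6,0,0,0,15,0,0,9,0,0,0,15,0,0,12,0,0,0,15])

```text
t: 13.68
tcp_pos: [0.5723, 0.22, 0.2198]
tool_rot: [0.717, 0.697, 0.001, 0.0]
force: [-0.2, -0.4, -1.7]
finger_gap: 0.247
```

Emit:
drive_tool(motion=[0,0,2,0,0,0,15,0,0,4,0,0,0,15,0,0,6,0,0,0,15,0,0,7,0,0,0,15])

```text
t: 14.18
tcp_pos: [0.5723, 0.22, 0.2126]
tool_rot: [0.717, 0.697, 0.0, 0.0]
force: [0.5, 0.5, -1.7]
finger_gap: 0.242
```

Emit:
drive_tool(motion=[0,0,1,0,0,0,15,0,0,2,0,0,0,15,0,0,2.5,0,0,0,15,0,0,2.5,0,0,0,15])

```text
t: 14.68
tcp_pos: [0.5723, 0.22, 0.2101]
tool_rot: [0.717, 0.697, 0.001, 0.0]
force: [0.6, 0.4, -2.4]
finger_gap: 0.242
```

Emit:
drive_tool(motion=[0,0,0.5,0,0,0,15,0,0,1,0,0,0,15,0,0,1.5,0,0,0,15,0,0,1.5,0,0,0,15])

```text
t: 15.18
tcp_pos: [0.5724, 0.22, 0.2091]
tool_rot: [0.717, 0.697, 0.001, 0.0]
force: [-0.3, -0.5, 2.1]
finger_gap: 0.243
```

Force contact of about 4 N at rep z = 0.209: the pin stands on the flange, as expected. The bore was seen about 3.5° clockwise, so I'll feel along the circle that way with a light press.

```bash
python3 orb.py -5 1.25
```

```text
15.175 [0.5723998  0.22003827 0.20913435] -1.5712087186082502 [-0.34646549 -0.52775584  2.06382901] 0.24337821834593582 0.06049853906465291 87.44227197165704
[np.float64(-0.0), np.float64(1.3), np.float64(0.0), np.float64(0.08), np.float64(-0.04), np.float64(1.25)]
[np.float64(-0.1), np.float64(2.6), np.float64(0.0), np.float64(0.08), np.float64(-0.05), np.float64(2.5)]
[np.float64(-0.2), np.float64(4.0), np.float64(0.0), np.float64(0.08), np.float64(-0.05), np.float64(3.75)]
[np.float64(-0.3), np.float64(5.3), np.float64(0.0), np.float64(0.08), np.float64(-0.05), np.float64(5.0)]
```

Emit:
drive_tool(motion=[0,0.5,0.5,0,0,0.5,15,0,1,0.5,0,0,1,15,0,1.5,0.6,0,0,1.5,15,0,2,0.7,0,0,2,15])

```text
t: 15.68
tcp_pos: [0.5732, 0.22, 0.2089]
tool_rot: [0.729, 0.685, -0.0, -0.001]
force: [-4.9, -0.2, 7.1]
finger_gap: 0.241
```

Emit:
drive_tool(motion=[0,1.5,0.2,0,0,0,15,0,2,0.2,0,0,0.5,15,0,2.5,0.2,0,0,1,15,0,2.8,0.2,0,0,1,15])

```text
t: 16.18
tcp_pos: [0.5737, 0.2199, 0.2089]
tool_rot: [0.735, 0.678, -0.002, -0.002]
force: [-4.6, -0.3, 6.6]
finger_gap: 0.242
```

Emit:
drive_tool(motion=[0,2,0.2,0,0,0,15,0,2.5,0.2,0,0,0,15,0,3,0.2,0,0,0,15,0,3.3,0.2,0,0,0,15,0,3.3,0.2,0,0,0,15])

```text
t: 16.8
tcp_pos: [0.574, 0.2198, 0.2089]
tool_rot: [0.735, 0.678, -0.004, -0.004]
force: [-6.6, -0.1, 7.2]
finger_gap: 0.241
```

```bash
python3 orb.py -1 1; python3 - <<'E'
from meas import *
s=snap('wrist','w13');zoomv('w13',230,70,200,180,4,'w13z')
E
```

```text
16.8 [0.57396789 0.21979907 0.20885476] -4.614359578123711 [-6.62561419 -0.1078451   7.1658428 ] 0.24147291585069441 0.06035016648595713 85.94472530480643
[np.float64(0.0), np.float64(1.1), np.float64(-0.0), np.float64(-0.71), np.float64(0.04), np.float64(1.0)]
```

View pics/w13z.png

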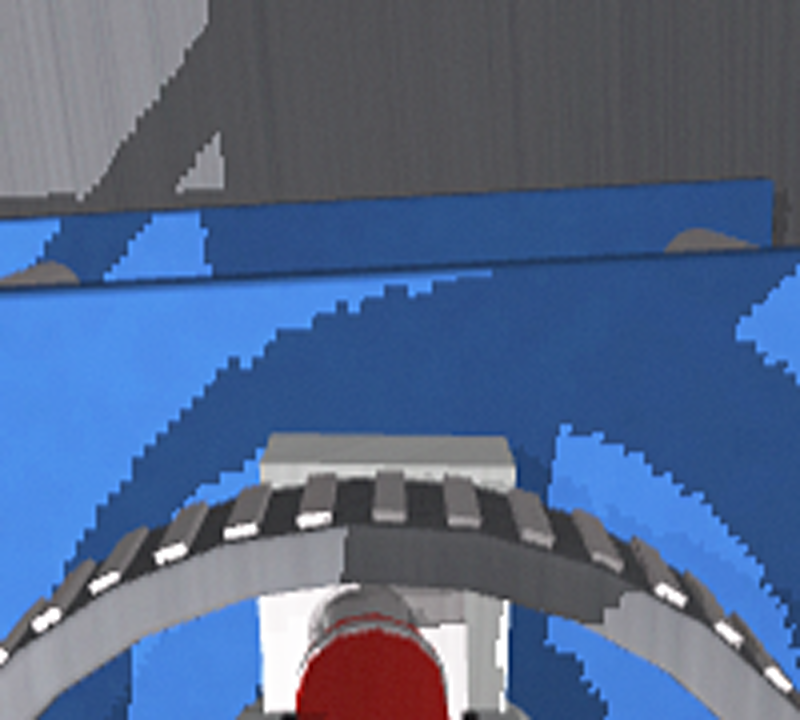

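Emit:
drive_tool(motion=[0,2.5,-0.4,0.7,0,0,15,0,3.2,-0.4,0.7,0,0,15,0,3.8,-0.4,0.7,0,0,15,0,4.2,-0.4,0.7,0,0,15,0,4.2,-0.4,0.7,0,0,15])

```text
t: 17.48
tcp_pos: [0.578, 0.2192, 0.2086]
tool_rot: [0.735, 0.678, -0.009, -0.009]
force: [-3.5, -0.8, -1.7]
finger_gap: 0.246
```

```bash
python3 orb.py -1 1
```

```text
17.475 [0.57801509 0.2192019  0.20858795] -4.623445025848803 [-3.50841253 -0.80612924 -1.73080195] 0.24616182163307998 0.060179126204003466 82.05789936209646
[np.float64(-0.1), np.float64(1.0), np.float64(-0.0), np.float64(-1.45), np.float64(0.08), np.float64(1.0)]
```

I put the tilt correction in with the wrong sign, so the tool now leans 1.45°. Straightening it, moving back over the measured bore position and pressing lightly.

Emit:
drive_tool(motion=[0,0,-0.3,-0.7,0,0,15,0,-0.7,-0.3,-1.5,0,0,15,0,-1.4,0,-1.5,0,0,15,0,-2,0.5,-1.5,0,0,15,0,-2,0.8,-1.5,0,0,15])

```text
t: 18.1
tcp_pos: [0.577, 0.2195, 0.2082]
tool_rot: [0.735, 0.678, 0.001, 0.001]
force: [-0.1, -0.4, -0.3]
finger_gap: 0.237
```

```bash
python3 orb.py -1 1
```

```text
18.1 [0.57702235 0.21948204 0.20823441] -4.624506739148046 [-0.11907526 -0.42703244 -0.29229202] 0.23665964345857304 0.06032806677599493 83.0285034291458
[np.float64(-0.1), np.float64(1.1), np.float64(0.0), np.float64(0.18), np.float64(0.03), np.float64(1.0)]
```

Emit:
drive_tool(motion=[0,0,0.7,0,0,0,15,0,0,1.4,0,0,0,15,0,0,2,0,0,0,15,0,0,2,0,0,0,15])

```text
t: 18.6
tcp_pos: [0.5769, 0.2195, 0.206]
tool_rot: [0.735, 0.678, 0.001, 0.001]
force: [-1.5, 0.1, -1.8]
finger_gap: 0.243
```

```bash
python3 orb.py -1 1
```

```text
18.6 [0.57688183 0.21945055 0.20598486] -4.623946639451904 [-1.48722237  0.11650006 -1.77361331] 0.24349132463724477 0.06027990606562889 83.15745065027158
[np.float64(-0.0), np.float64(1.1), np.float64(0.0), np.float64(0.16), np.float64(0.04), np.float64(1.0)]
```

At z = 0.206 there is no vertical load, so the pin has dropped into the bore. Continuing down.

Emit:
drive_tool(motion=[0,0,1.5,0,0,0,15,0,0,3,0,0,0,15,0,0,4.5,0,0,0,15,0,0,6,0,0,0,15,0,0,6,0,0,0,15])

```text
t: 19.23
tcp_pos: [0.5768, 0.2194, 0.1997]
tool_rot: [0.735, 0.678, 0.0, 0.001]
force: [-1.3, -0.3, -2.5]
finger_gap: 0.246
```

Emit:
drive_tool(motion=[0,0,1.5,0,0,0,15,0,0,3,0,0,0,15,0,0,4.5,0,0,0,15,0,0,6,0,0,0,15,0,0,7,0,0,0,15,0,0,7,0,0,0,15])

```text
t: 19.98
tcp_pos: [0.5766, 0.2194, 0.1925]
tool_rot: [0.735, 0.678, 0.0, 0.001]
force: [-1.6, -0.6, -2.0]
finger_gap: 0.24
```

Emit:
drive_tool(motion=[0,0,1,0,0,0,15,0,0,2,0,0,0,15,0,0,3,0,0,0,15,0,0,3,0,0,0,15])

```text
t: 20.48
tcp_pos: [0.5767, 0.2194, 0.1903]
tool_rot: [0.735, 0.678, 0.001, 0.001]
force: [-4.2, -1.0, 5.1]
finger_gap: 0.246
```

Contact of about 7 N at z = 0.1903, which is 19 mm below the flange contact, so the head should be seated. A slight extra press, then a picture.

Emit:
drive_tool(motion=[0,0,0.7,0,0,0,15,0,0,1,0,0,0,15,0,0,1,0,0,0,15])

```text
t: 20.85
tcp_pos: [0.5767, 0.2195, 0.1903]
tool_rot: [0.735, 0.678, 0.001, 0.001]
force: [-3.9, -1.3, 6.6]
finger_gap: 0.239
```

```bash
python3 - <<'E'
from meas import *
snap('scene','s14');zoomv('s14',370,130,80,80,7,'s14z');print(tool()[0],tool()[2]['force'],tool()[2]['t'])
E
```

```text
[0.57671985 0.21944754 0.19033054] [-5.25589477 -1.6066302   6.63408251] 20.9
```

View pics/s14z.png

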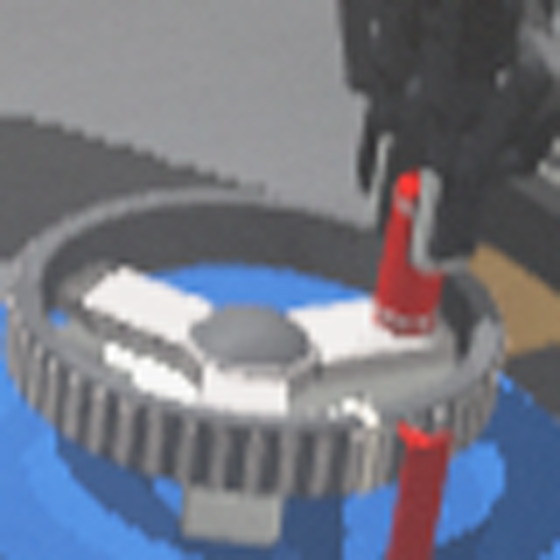

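The head sits on the arm. Opening the fingers and backing off upward.

Emit:
drive_tool(motion=[0,0,0,0,0,0,28,0,0,0,0,0,0,40,0,0,0,0,0,0,45,0,0,0,0,0,0,45,0,0,-30,0,0,0,45,0,0,-80,0,0,0,45,0,0,-130,0,0,0,45,0,0,-150,0,0,0,45])

```text
t: 21.9
tcp_pos: [0.5779, 0.22, 0.3443]
tool_rot: [0.735, 0.678, 0.004, 0.003]
force: [0.9, 0.4, -0.1]
finger_gap: 0.532
```

```bash
python3 - <<'E'
from meas import *
print(to([.565,.105,.34],0),tool()[0])
E
```

```text
(array([-115.7,   -3.6,    4.1]), array([ 0.56, -0.04, -4.61])) [0.57789321 0.21998126 0.34427876]
```

Emit:
drive_tool(motion=[-50,-1,0,0.5,0,-3,60,-100,-3,2,0.5,0,-4.6,60,-116,-3.6,4,0.5,0,-4.6,60,-116,-3.6,4,0.5,0,-4.6,60])

```text
t: 22.4
tcp_pos: [0.565, 0.1041, 0.34]
tool_rot: [0.708, 0.706, 0.001, -0.0]
force: [-0.0, 0.2, -0.2]
finger_gap: 0.7
```

```bash
python3 - <<'E'
from meas import *
snap('wrist','w15');zoomv('w15',230,10,230,210,3.4,'w15z');snap('scene','s15');zoomv('s15',360,130,100,90,7,'s15z');print(tool()[0],yaw())
E
```

```text
[0.56521888 0.10559457 0.34005761] 0.005948379063346923
```

View pics/w15z.png

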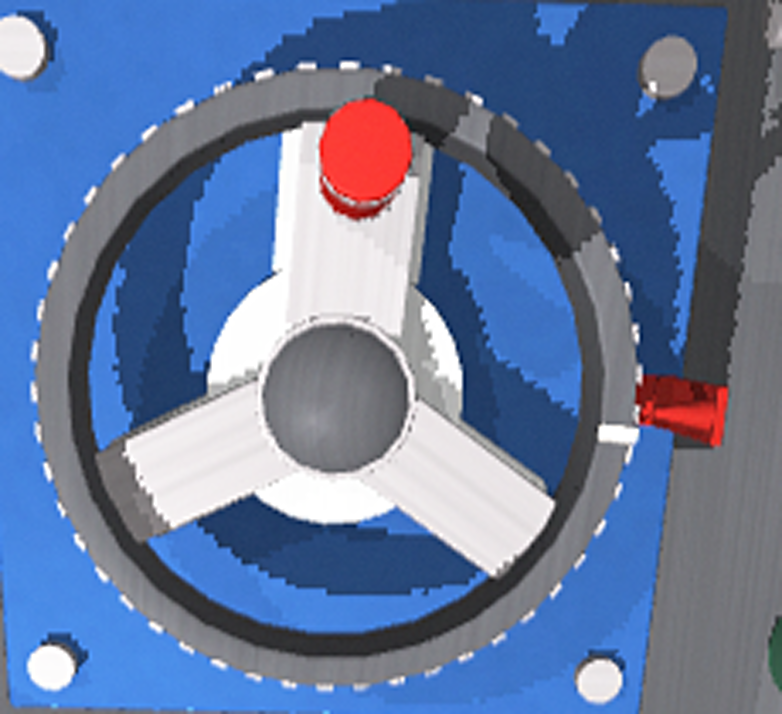

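View pics/s15z.png

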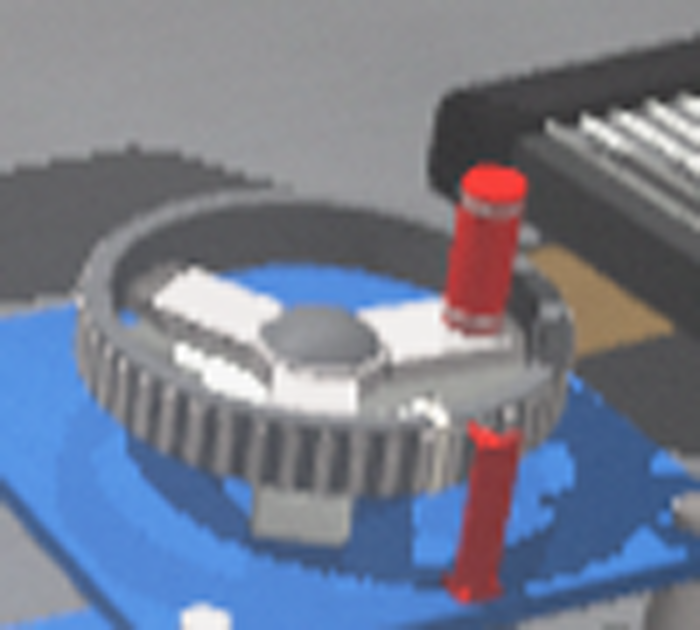

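```bash
python3 - <<'E'
from meas import *
s,im,hsv,g=meas('w15')
Z=lambda x,y,z:onz(s,230+x/3.4,10+y/3.4,z)
b=np.array([Z(x,y,.166) for x,y in((20,47),(669,68),(599,681),(52,667))]);C=b.mean(0)[:2];print(C)
A=lambda q:(np.hypot(*(q[:2]-C)),np.degrees(np.arctan2(*(q[:2]-C)[::-1]))+1.7)
print('mark rel',A(Z(618,434,.218)),'head top rel (z .256)',A(Z(366,149,.256)),'if 19 proud',A(Z(366,149,.275)),'head dia',np.linalg.norm(Z(320,149,.256)-Z(412,149,.256)))
sc=dict(np.load('pics/s15.npz'));p=Z(366,149,.256)
print('scene head top meas',360+494/7,130+185/7,'pred seated',proj(sc,p),'base',proj(sc,np.array([p[0],p[1],.2])))
E
```

```text
[0.5697228  0.15900467]
mark rel (np.float64(0.08009011853538675), np.float64(-4.140268377128107)) head top rel (z .256) (np.float64(0.060733984103374924), np.float64(86.23733247510472)) if 19 proud (np.float64(0.058085438153385814), np.float64(86.740600597588)) head dia 0.02114160930383851
scene head top meas 430.57142857142856 156.42857142857142 pred seated (430.4640030252202, 155.26837215751297) base (427.0472646765803, 175.28898097118338)
```

```bash
python3 - <<'E'
from h import *
print(manip.sign_off(),manip.sense()['t'])
E
```

```text
the job is handed in; nothing more can be done
the job is handed in; nothing more can be done
```

I turned the pulley to the pointer and locked it with the red pin, and handed the job in at about 22.5 s of the 72 s allowed. The handover reported no verdict.

- **Alignment:** I pinched the rim and turned it about 30.5° clockwise. With the gripper clear, the mark measured within about 0.5° of the pointer.
- **Pin:** The red pin went through the arm hole and first stood on the flange. I felt clockwise with light pressure until it dropped in and the head came down on the arm. The contact heights were 19 mm apart, as expected. The highest force I read at the end of a move was about 10 N.
- **Last pictures:** The head sits on the arm; the scene view matches the seated height to about 1 px. The pointer looks unchanged, and nothing was touching when I handed in.

Some things disagreed or went wrong:

- **Mark after locking:** It now stands about 4° clockwise of the pointer. The bore itself is about 3.4° clockwise of nominal, and the rest is play in the holes. I left it there.
- **Fingertips:** The real fingertips are about 40 mm shorter than the reported tool point, so my first pinch closed on air above the rim. I allowed for this afterwards.
- **Wrong-sign tilt:** While feeling for the bore I entered one tilt correction with the wrong sign, so the tool leaned about 1.5°. I straightened it before the pin went down.

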